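Free the brass stamp from its left-hand clamp nut

ROBOT

A 7-joint arm with a two-finger parallel gripper is mounted at the origin on the work surface. World frame = base frame: x ahead of the robot, y to its left, z up, the work surface at z = 0. Lengths are in m, angles in degrees, forces in N, time in s.
With the tool pointing down it reaches from about 0.425 to 0.975 m from the base axis. Payload 16.7 kg.
Tool frame: the origin (TCP) lies where the fingers leave the gripper's body, on its centre line; the fingertips stand 73 mm ahead of it and the grasp point (between the pads) lies 54 mm ahead of it (manip.tip_extent is the distance from the TCP to the fingertips, in m); z points along the fingers, y is the direction in which the jaws open and shut (so a half turn about z gives the same grasp; the last joint's range is limited). The gripper opens to 85 mm and grips with 20 to 120 N. Pads are 22 mm wide; open, the fingers measure 114 mm over their backs; the gripper's body (76 mm by 85 mm) begins 54 mm behind the grasp point. The pads swing forward as they close: fully open they stand 13 mm farther back than shut.
Start: joints at [-82.821, 24.414, 4.234, 92.017, -1.954, 63.644, -3.845], TCP at [0.183, 0.65, 0.304] pointing down, gripper open.
Joint ranges: [-163.25, 163.25], [-28.42, 122.38], [-70.27, 78.77], [12.13, 141.07], [-58.53, 238.53], [9.26, 117.41], [-156.51, 156.51]. Speed limits (degrees/s): [108.29, 108.29, 136.94, 136.94, 172.46, 172.46, 172.46].

INTERFACE

Orientations are given as [roll, pitch, yaw] about the fixed x, y, z axes, in that order (R = Rz(yaw) Ry(pitch) Rx(roll)).
In Python, from station import manip gives the robot as it stands. The module is installed in compiled form; this text tells all that it offers.
- The arm moves only by the tool drive_tool, never from a script. Its argument "commands" is a list of rows, each a list of 3 entries, a list of its own where there are three numbers: the shift along the tool's x, y, z in cm, then the turn about the tool's z in degrees, then the gripper's target within -1 to 1 (fully open at 1, half-way at 0, shut at -1). In form: [[[tx, ty, tz], roll, fingers], ...]. A call has 1 to 5 rows; each row is the pose to reach, as a shift and turn from the pose commanded when the call began, along the tool's axes at that moment; what a row does not reach only later rows make up. A row lasts 1/12 s, in which the tool goes at most 41.7 mm and 7.16 degrees, less where a joint would pass 70% of its speed; a pose out of reach is approached as far as the arm can. A call with a gripper value outside its range is refused whole. The fingers move at their own pace and stop on an object; "force" is the grip in N (left out, the last holds). Time passes only in rows, so rows that repeat a pose let the fingers close. It gives the time, the measured TCP pose, the force and the opening at its end, in the units of the state.
- manip.get_obs(): the state, without advancing time (a new reading comes with each control period).
- manip.capture(name): name is "scene" or "top" or "wrist"; returns (picture, depth): 480x640x3 uint8, red, green, blue; 480x640 float32, m along the optical axis (not along the pixel's ray), 0 where there is no reading.
- manip.camera_params(name): a dict with "mtx" (3x3 intrinsics, pixels), "rvec" (rotation vector, rad) and "tvec" (3), from world to camera coordinates, as OpenCV has them. Camera axes: x right, y down, z forward; pixel columns grow to the right and rows downward; lengths in m; the calibration is good to about 2 mm. A picture is of the moment at which its call begins: read the wrist's pose just before it. camera_params takes no time and is no camera call; for the wrist camera it gives the pose at the moment of the call.
- manip.hand_in(): hands the job in, once; it reports no verdict.
The state is a dict: "time_s": time; "joint_pos": joint angles; "dq": joint speeds; "tau": joint torques, N m; "tool_pos": TCP position; "tcp_rot": TCP orientation; "contact_force": force on the tool from outside, world axes, zero at the start; "wrist_torque": the same for the moment, N m; "width": opening from 0.0 (shut) to 1.0 (fully open).
Only numpy, scipy, OpenCV 4.12 (cv2) and the standard library are available. Lean on these libraries where they do the work, as an engineer would, in place of code of your own. Each camera call takes 0.05 s, during which the arm holds its last target. There are 200 camera calls.

TASK

The brass stamp on the iron press bed is held down by the T-bar clamp nut, which has a left-hand thread: loosen it by turning it clockwise (seen from above) by about 70 degrees, so that its dog swings well clear of the stamp. Then lift the stamp straight out of its low fence and set it down gently, upright, in the middle of the wooden board between the two clay blanks, and let go. Do not turn the round knob at the bed's other end, and leave the blanks where they lie.

Things in the scene. Friction and masses are not known exactly. Their poses are not given: they have to be found in the camera images.
- clamp_nut (a joint): Angle of the T-bar clamp nut about its upright axis, rad: 0 = tight at the start (hard stop, will not turn counter-clockwise), growing clockwise seen from above, stop at 1.75. Left-hand thread: clockwise loosens. Rubs with about 0.1 N m throughout, stays where left, does not noticeably rise. Its dog, which turns with it, is clear of the stamp from about 0.8 rad.
- dog_tip (a point): End of the nut's dog, at mid-thickness, 37 mm above the bench: a flat steel arm under the T-bar, 20 mm wide, 10 mm thick, reaching 90 mm from the turning axis along the bar's +y. At the start it overlaps the stamp's foot by about 10 mm, 3 mm above it, and stops the stamp being lifted.
- clamp_bar (a point): Centre of the nut's steel T-bar, on the turning axis, 67 mm above the bench. Bar 80 mm long along its y, 14 mm wide along its x, 24 mm tall (from 55 to 79 mm above the bench), on a hub 30 mm across; z up. It stands 110 mm from the stamp's centre, at one end of the dark iron press bed (plate 110 x 300 x 15 mm, fixed to the bench).
- stamp: Brass stamp: square foot 60 x 60 x 14 mm, on it a square stem 32 x 32 mm rising to 60 mm above the underside; about 0.7 kg. Origin: centre of the underside, z up, x and y along the sides. Starts loose on the bed, underside 15 mm above the bench, in a fence 8 mm high with 2.5 mm play, sides along the bed's. The nut lies towards its -y, the round knob towards its +y.
- board: Light wooden board 140 mm (x) x 340 mm (y) x 20 mm, fixed to the bench. Origin: centre of its underside, so its top is at z = 20 mm. The two clay blanks lie about 120 mm from its middle along +y and -y; the middle is empty.
- blank_a: Bystander: raw clay tile blank 90 x 90 x 16 mm on the board's -y end. Origin: centre of its underside.
- blank_b: Bystander: raw clay tile blank 90 x 90 x 16 mm on the board's +y end. Origin: centre of its underside.
- round_knob (a joint): Bystander: angle (rad) of the round knurled steel knob, 36 mm in diameter, top 55 mm above the bench, 110 mm from the stamp's centre at the other end of the bed from the T-bar. Within 0.15 of 0 at the start; turns easily; leave it.
There are look-alikes about, which are no part of the job. Of the things that look like the stamp, the middle-sized one is meant.

How it is judged (in metres and radians):
On the way, in this order (a step that is already met when the one before it is completed fails the run):
1. the clamp nut is loosened clockwise by at least 50 degrees (0.87 rad) (value of joint clamp_nut above 0.87 rad), for 0.2 s.
2. the stamp is lifted out of its fence (height (world z) of stamp above 0.05 m), for 0.1 s.
At the end, for the whole second after the job is handed in: The clamp nut stands at least 0.87 rad (50 degrees) clockwise of tight; the stamp stands upright (within 0.1 rad), at rest and released on the board's top, its centre within 35 mm of the board's middle along each of the board's sides (value of joint clamp_nut above 0.87 rad and x of stamp in the frame of board between -0.035 and 0.035 m and y of stamp in the frame of board between -0.035 and 0.035 m and z of stamp in the frame of board between 0.014 and 0.026 m and angle between stamp's own z axis and vertical below 0.1 rad and linear speed of stamp below 0.02 m/s); the robot touches nothing.
It fails at once if a clay blank is shifted by more than 20 mm (distance of any of blank_a, blank_b from where it was at the start of the episode above 0.02 m).
It fails at once if the round knob is turned (its joint beyond 0.5 rad either way) (value of joint round_knob above 0.5 rad or value of joint round_knob below -0.5 rad).
It fails at once if the stamp is dropped or slammed on the board (faster than 0.5 m/s while less than 40 mm above its top; a fall of over 13 mm) (x of stamp in the frame of board between -0.1 and 0.1 m and y of stamp in the frame of board between -0.2 and 0.2 m and z of stamp in the frame of board between 0 and 0.06 m and linear speed of stamp above 0.5 m/s).
It also fails if it takes over 54 s, if anything falls off the work surface, if the arm or the gripper's body presses on something with over 40 N, if the wrist force passes 120 N, or if a joint passes its speed limit or range.

## Working session

There is one attempt and no reset: what is moved stays moved. The work goes in short steps, Python scripts to look and compute and a tool call to move; the robot and the scene stay as the last step left them, time stands still between calls to the robot, and variables do not carry over. Pictures are saved under pics/ and viewed, about 8 in all and at most 12, crops included, and the job is handed in when it is done.

Besides the shell and the picture viewer there is one more tool, called by a JSON object that holds its "name" and its "arguments", one argument or row to a line. drive_tool: Moves the arm, as the interface text tells. Its arguments: {"type":"object","properties":{"commands":{"type":"array"},"force":{"type":"number"}},"required":["commands"]}

```bash
mkdir -p pics; cat > h.py <<'E'
import numpy as np, cv2
from station import manip
def snap(n,f):
    p=manip.camera_params(n); im,d=manip.capture(n)
    np.savez(f'pics/{f}.npz',im=im,d=d,K=p['mtx'],r=p['rvec'],t=p['tvec'])
    cv2.imwrite(f'pics/{f}.png',im[:,:,::-1]); return im,d,p
def load(f):
    z=np.load(f'pics/{f}.npz'); return z['im'],z['d'],dict(mtx=z['K'],rvec=z['r'],tvec=z['t'])
def ray(p,uv,z):
    "pixels -> world on plane z"
    uv=np.atleast_2d(np.float64(uv)); R=cv2.Rodrigues(np.float64(p['rvec']))[0]; t=np.float64(p['tvec']).ravel()
    d=(np.linalg.inv(p['mtx'])@np.c_[uv,np.ones(len(uv))].T).T@R; c=-R.T@t
    return c+d*((z-c[2])/d[:,2])[:,None]
def cloud(d,p):
    v,u=np.mgrid[:480,:640]; R=cv2.Rodrigues(np.float64(p['rvec']))[0]; t=np.float64(p['tvec']).ravel()
    c=np.stack([u,v,np.ones_like(u)],-1)@np.linalg.inv(p['mtx']).T*d[...,None]
    w=(c-t)@R; w[d==0]=np.nan; return w
E
python3 - <<'E'
from h import *
for n in('scene','top'):
    im,d,p=snap(n,n+'0'); R=cv2.Rodrigues(np.float64(p['rvec']))[0]; print(n,-R.T@np.ravel(p['tvec']),p['mtx'][0,0])
o=manip.get_obs();print(o,manip.tip_extent)
E
```

```text
scene [1.0009973  0.50307105 0.79076499] 480.7718624385009
top [ 0.40558425 -0.00220747  1.22262883] 534.8469411556338
{'time_s': 0.1, 'joint_pos': array([-82.81865302,  24.44514878,   4.2327866 ,  92.04696609,
        -1.95451193,  63.64359766,  -3.84387196]), 'dq': array([-0.00488076, -0.0440914 ,  0.05033675, -0.17388917, -0.0563081 ,
        0.16054933,  0.00856832]), 'tau': array([ 7.65067904e-03, -9.51528668e+01,  3.77058774e+00, -4.64412439e+01,
        1.95237261e-02,  6.47443390e-03,  5.55196156e-08]), 'tool_pos': array([0.18314383, 0.64939623, 0.30330435]), 'tcp_rot': array([-1.79936620e+02,  4.24783258e-03,  1.64250309e+02]), 'contact_force': array([-0.4571414 ,  0.26378274, -0.1278626 ]), 'wrist_torque': array([0.05692913, 0.01043336, 0.02556003]), 'width': 1.0016723004656343} 0.0726
```

View pics/top0.png

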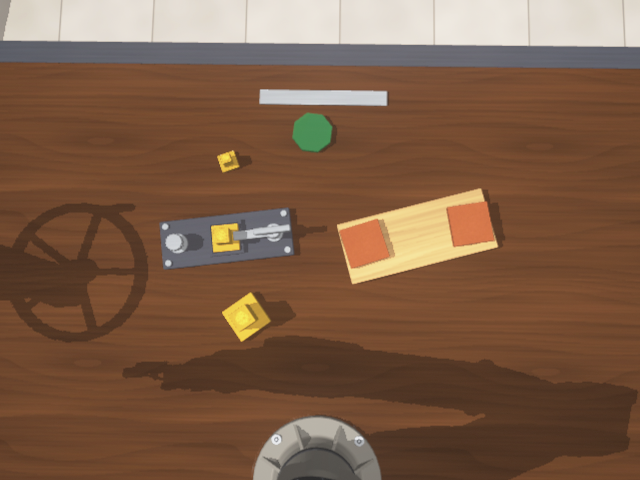

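View pics/scene0.png

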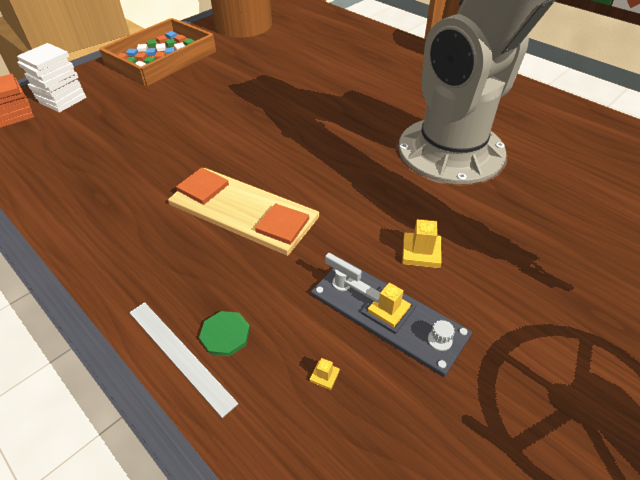

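Top view: there are three stamp-like things, small (228,161), middle-sized on the bed (225,237) and large (246,317). The one on the bed is meant. The T-bar is at (272,232), the round knob at (175,243), and the board's middle at (417,236).

```bash
python3 - <<'E'
from h import *
im,d,p=load('top0'); hsv=cv2.cvtColor(im,cv2.COLOR_RGB2HSV); w=cloud(d,p)
def rect(m,name,z):
    m=cv2.morphologyEx(m.astype(np.uint8),cv2.MORPH_OPEN,np.ones((3,3)))
    for c in cv2.findContours(m,cv2.RETR_EXTERNAL,cv2.CHAIN_APPROX_NONE)[0]:
        if cv2.contourArea(c)<60: continue
        P=ray(p,c[:,0],z)[:,:2]
        r=cv2.minAreaRect((P*1000).astype(np.float32)); print(name,c[:,0].mean(0).round(),np.round(r[0],1),np.round(r[1],1),round(r[2],1))
H,S,V=[hsv[...,i].astype(int) for i in range(3)]
for n,(u,v) in dict(brass=(216,246),stem=(222,236),board=(405,240),blank=(360,245),bed=(195,235),bar=(265,234),knob=(175,242)).items(): print(n,hsv[v,u],w[v,u].round(4))
X,Y,Z=w[...,0],w[...,1],w[...,2]
reg=(X>.25)&(X<.6)&(Y>-.45)&(Y<.4)
rect(reg&(H>20)&(H<30)&(S>170)&(V>150)&(Z<.04),'foot',.029)
rect(reg&(H>20)&(H<30)&(S>170)&(V>150)&(Z>.065)&(Y>.1),'stemtop',.075)
rect(reg&(Z>.012)&(Y<0),'board',.02)
rect(reg&(Z>.028)&(Y<0),'blanks',.036)
rect(reg&(Z>.009)&(Y>.05)&(X>.34)&(X<.5),'bed',.015)
rect(reg&(Z>.07)&(Y>.02)&(Y<.19)&(S<60),'bar',.079)
rect(reg&(Z>.045)&(Y>.25)&(S<60),'knob',.055)
b=im[190:290,150:310]; cv2.imwrite('pics/crop.png',cv2.resize(b[:,:,::-1],(800,500),interpolation=cv2.INTER_CUBIC))
E
```

```text
brass [ 24 171 240] [0.5116 0.235  0.024 ]
stem [ 26 168 243] [0.5293 0.2132 0.0727]
board [ 20 109 237] [ 0.5327 -0.191   0.0197]
blank [ 10 166 215] [ 0.5179 -0.0884  0.0386]
bed [125  18  83] [0.5368 0.2859 0.0143]
bar [110   6 131] [0.536  0.1207 0.0656]
knob [105   7 213] [0.5165 0.3208 0.0513]
foot [257. 317.] [354.7 134.7] [45.8 68.5] 82.5
stemtop [237. 322.] [346.6 174.2] [43.9 22.3] 46.8
stemtop [246. 313.] [365.8 154.6] [41.1 20.5] 51.9
board [414. 241.] [ 542.7 -217.3] [139.5 340.5] 15.3
blanks [364. 245.] [521.5 -96.7] [89.9 90.4] 18.1
blanks [469. 227.] [ 565.1 -332.9] [80.7 91.6] 9.6
bed [246. 313.] [354.5 164.5] [79.6 80.3] 36.0
bed [221. 257.] [495.  221.1] [ 42.6 277.6] 7.1
bar [270. 230.] [544.1 106.5] [14.4 78.8] 7.3
knob [173. 242.] [515.1 323. ] [33.5 33.2] 2.5
```

View pics/crop.png

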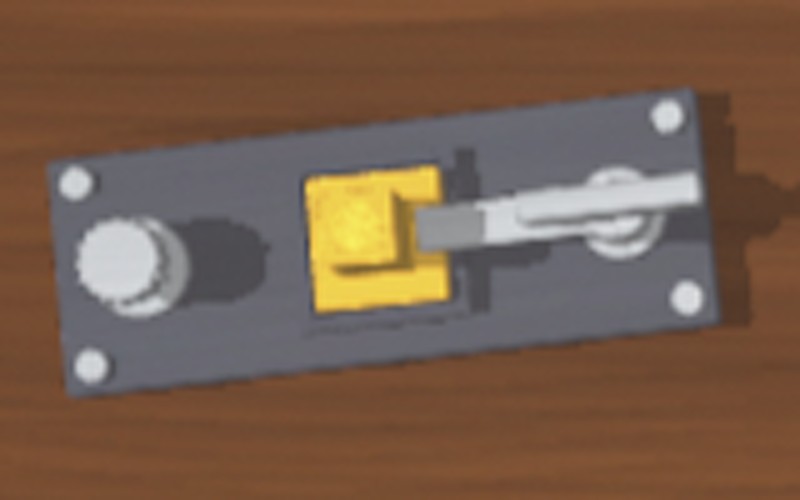

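The crop shows the middle-sized stamp on the bed with the dog's end over its foot and the T-bar at the right. The sizes and spacings match the description: bar to knob 218 mm, board 140x340, bar 14x79. The stamp is at the midpoint of bar and knob, (0.530, 0.215), and the board's middle at (0.543, -0.216). Moving now.

{"name": "drive_tool", "arguments": {
  "commands": [
    [[-49.5,-42.5,0],66.9,1],
    [[-49.5,-42.5,0],66.9,1],
    [[-49.5,-42.5,0],66.9,1],
    [[-49.5,-42.5,0],66.9,1],
    [[-49.5,-42.5,0],66.9,1]
  ],
  "force": 40
}}

```text
time_s: 0.52
tool_pos: [0.2991, 0.4741, 0.3036]
tcp_rot: [-180.0, 0.0, 128.1]
contact_force: [0.6, 1.0, -0.1]
width: 1.001
```

```bash
cat >> h.py <<'E'
def go(x,y,z,yaw):
    "shift (cm) along present tool axes and turn (deg) to a tool-down goal"
    from scipy.spatial.transform import Rotation as Ro
    o=manip.get_obs(); R=Ro.from_euler('xyz',o['tcp_rot'],degrees=True).as_matrix()
    s=R.T@(np.array([x,y,z])-o['tool_pos'])*100; t=-((yaw-o['tcp_rot'][2]+180)%360-180)
    print('t',round(o['time_s'],2),'pos',o['tool_pos'].round(4),'rot',o['tcp_rot'].round(2),'q7',o['joint_pos'][6].round(1),'w',round(o['width'],3),'F',o['contact_force'].round(1)); print('shift',s.round(2),'turn',round(t,2))
E
python3 -c "
from h import *
go(.5441,.1065,.2,97.5)"
```

```text
t 0.52 pos [0.2991 0.4741 0.3036] rot [-179.97    0.    128.09] q7 -22.4 w 1.001 F [ 0.6  1.  -0.1]
shift [-44.05  -3.4   10.37] turn 30.59
```

{"name": "drive_tool", "arguments": {
  "commands": [
    [[-44,-3.4,0],30.6,1],
    [[-44,-3.4,0],30.6,1],
    [[-44,-3.4,0],30.6,1],
    [[-44,-3.4,2],30.6,1],
    [[-44,-3.4,4],30.6,1]
  ]
}}

```text
time_s: 0.93
tool_pos: [0.4156, 0.302, 0.2961]
tcp_rot: [180.0, -0.0, 97.4]
contact_force: [1.2, 1.1, -0.5]
width: 0.997
```

```bash
python3 -c "
from h import *
go(.5441,.1065,.22,97.5)"
```

```text
t 0.93 pos [0.4156 0.302  0.2961] rot [ 1.7997e+02 -5.0000e-02  9.7390e+01] q7 -30.4 w 0.997 F [ 1.2  1.1 -0.5]
shift [-21.05  10.22   7.6 ] turn -0.11
```

{"name": "drive_tool", "arguments": {
  "commands": [
    [[-21,10.2,5.5],0,1],
    [[-21,10.2,5.5],0,0.6],
    [[-21,10.2,5.5],0,0.3],
    [[-21,10.2,5.5],0,0],
    [[-21,10.2,5.5],0,0]
  ]
}}

```text
time_s: 1.35
tool_pos: [0.528, 0.1335, 0.2475]
tcp_rot: [180.0, -0.0, 97.9]
contact_force: [0.9, 0.5, 1.1]
width: 0.502
```

{"name": "drive_tool", "arguments": {
  "commands": [
    [[-3.8,1.5,2],0,0],
    [[-3.8,1.5,2],0,0],
    [[-3.8,1.5,2],0,0]
  ]
}}

```text
time_s: 1.6
tool_pos: [0.5477, 0.0966, 0.2266]
tcp_rot: [-179.9, 0.1, 97.6]
contact_force: [-0.6, 1.0, 0.7]
width: 0.498
```

```bash
python3 - <<'E'
from h import *
im,d,p=snap('wrist','w1')
go(.5441,.1065,.134,97.5)
w=cloud(d,p); S=cv2.cvtColor(im,cv2.COLOR_RGB2HSV)[...,1]
m=((w[...,2]>.07)&(w[...,2]<.09)&(np.hypot(w[...,0]-.544,w[...,1]-.1065)<.06)).astype(np.uint8)
for c in cv2.findContours(m,cv2.RETR_EXTERNAL,cv2.CHAIN_APPROX_NONE)[0]:
    if cv2.contourArea(c)>60: print(c[:,0].mean(0),cv2.minAreaRect((ray(p,c[:,0],.079)[:,:2]*1000).astype(np.float32)))
E
```

```text
t 1.65 pos [0.5474 0.0987 0.2272] rot [-1.7991e+02  4.0000e-02  9.7720e+01] q7 3.6 w 0.505 F [ 0.1  0.3 -0.4]
shift [ 0.83 -0.21  9.32] turn 0.22
[322.36200717 234.22580645] ((546.9635009765625, 107.92288208007812), (13.736766815185547, 78.6366195678711), 7.416087627410889)
```

View pics/w1.png

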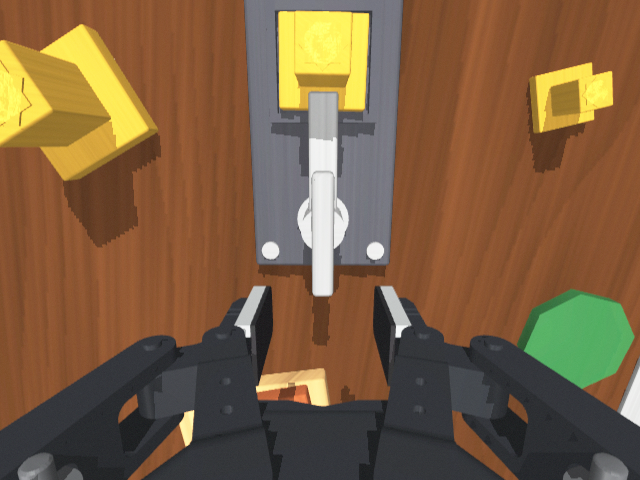

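The wrist view shows the T-bar (322,235) centred between the fingers, with its dog reaching over the stamp's foot at (322,95). It puts the bar at (0.547, 0.108), within 3 mm of the top view.

{"name": "drive_tool", "arguments": {
  "commands": [
    [[0.9,0,3],0,-0.2],
    [[0.9,0,6],0,-0.2],
    [[0.9,0,8],0,-0.2],
    [[0.9,0,9.2],0,-0.2],
    [[0.9,0,9.2],0,-0.2]
  ]
}}

```text
time_s: 2.07
tool_pos: [0.545, 0.1097, 0.1342]
tcp_rot: [-179.8, 0.0, 98.0]
contact_force: [-0.4, -0.3, -0.4]
width: 0.401
```

{"name": "drive_tool", "arguments": {
  "commands": [
    [[0,0,0],0,-1],
    [[0,0,0],0,-1],
    [[0,0,0],0,-1],
    [[0,0,0],0,-1],
    [[0,0,0],0,-1]
  ]
}}

```text
time_s: 2.48
tool_pos: [0.5459, 0.1089, 0.1372]
tcp_rot: [-180.0, -0.1, 97.8]
contact_force: [-5.7, 1.0, 1.3]
width: 0.153
```

```bash
python3 -c "
from h import *
go(.5465,.1075,.133,97.5)"
```

```text
t 2.48 pos [0.5459 0.1089 0.1372] rot [-1.7999e+02 -6.0000e-02  9.7840e+01] q7 7.4 w 0.153 F [-5.7  1.   1.3]
shift [-0.15  0.04  0.42] turn 0.34
```

Gripped (13 mm). Turning clockwise now, which is positive about the tool's downward z.

{"name": "drive_tool", "arguments": {
  "commands": [
    [[0,0,0],6,-1],
    [[0,0,0],12,-1],
    [[0,0,0],18,-1],
    [[0,0,0],24,-1],
    [[0,0,0],30,-1]
  ]
}}

```text
time_s: 2.9
tool_pos: [0.5469, 0.1088, 0.1373]
tcp_rot: [179.9, -0.1, 67.6]
contact_force: [3.4, -2.2, -10.6]
width: 0.145
```

{"name": "drive_tool", "arguments": {
  "commands": [
    [[0,0,0],6,-1],
    [[0,0,0],12,-1],
    [[0,0,0],18,-1],
    [[0,0,0],24,-1],
    [[0,0,0],30,-1]
  ]
}}

```text
time_s: 3.32
tool_pos: [0.5477, 0.1081, 0.1373]
tcp_rot: [179.9, -0.2, 37.5]
contact_force: [10.5, -6.9, -17.0]
width: 0.148
```

{"name": "drive_tool", "arguments": {
  "commands": [
    [[0,0,0],6,-1],
    [[0,0,0],12,-1],
    [[0,0,0],14,-1],
    [[0,0,0],14,-1],
    [[0,0,0],14,-1]
  ]
}}

```text
time_s: 3.73
tool_pos: [0.548, 0.1077, 0.1373]
tcp_rot: [179.8, -0.2, 23.8]
contact_force: [11.2, -9.1, -14.1]
width: 0.15
```

```bash
python3 -c "
from h import *
go(.5465,.1075,.133,97.5)"
```

```text
t 3.73 pos [0.548  0.1077 0.1373] rot [179.85  -0.22  23.79] q7 -51.4 w 0.15 F [ 11.2  -9.1 -14.1]
shift [-0.14 -0.04  0.43] turn -73.71
```

{"name": "drive_tool", "arguments": {
  "commands": [
    [[0,0,0],0,0],
    [[0,0,0],0,0],
    [[0,0,0],0,0],
    [[0,0,-3],0,0],
    [[0,0,-6],0,0]
  ]
}}

```text
time_s: 4.15
tool_pos: [0.5455, 0.1084, 0.1963]
tcp_rot: [-180.0, 0.1, 23.8]
contact_force: [0.8, 0.3, 1.1]
width: 0.497
```

{"name": "drive_tool", "arguments": {
  "commands": [
    [[0,0,-4],0,0],
    [[0,0,-5],-7,0],
    [[0,0,-5],-14,0.5],
    [[0,0,-5],-21,1],
    [[0,0,-5],-28,1]
  ]
}}

```text
time_s: 4.57
tool_pos: [0.5463, 0.1091, 0.2469]
tcp_rot: [-180.0, -0.1, 52.2]
contact_force: [0.4, -0.4, -0.5]
width: 0.899
```

{"name": "drive_tool", "arguments": {
  "commands": [
    [[0,0,0],-7,1],
    [[0,0,0],-14,1],
    [[0,0,0],-21,1],
    [[0,0,0],-28,1],
    [[0,0,0],-35,1]
  ]
}}

```text
time_s: 4.98
tool_pos: [0.5462, 0.1087, 0.2466]
tcp_rot: [180.0, -0.0, 87.2]
contact_force: [-0.3, 0.4, -0.2]
width: 1.0
```

```bash
python3 - <<'E'
from h import *
im,d,p=snap('wrist','w2')
go(.5305,.2155,.23,97.5)
w=cloud(d,p); H,S,V=cv2.split(cv2.cvtColor(im,cv2.COLOR_RGB2HSV)); X,Y,Z=w[...,0],w[...,1],w[...,2]
near=np.hypot(X-.53,Y-.215)<.07
for n,m,z in(('bar',(Z>.07)&(Z<.09)&(np.hypot(X-.546,Y-.1075)<.06),.079),('stem',near&(Z>.069)&(Z<.082)&(S>100),.075),('foot',near&(Z>.02)&(S>100),.029)):
  for c in cv2.findContours(m.astype(np.uint8),cv2.RETR_EXTERNAL,cv2.CHAIN_APPROX_NONE)[0]:
    if cv2.contourArea(c)>60: print(n,c[:,0].mean(0).round(),cv2.minAreaRect((ray(p,c[:,0],z)[:,:2]*1000).astype(np.float32)))
E
```

```text
t 5.03 pos [0.5462 0.1087 0.2467] rot [ 1.7996e+02 -5.0000e-02  8.7750e+01] q7 -4.7 w 1.001 F [-0.3  0.1  1.1]
shift [10.61 -1.99  1.67] turn -9.75
bar [323. 247.] ((546.7998046875, 108.37391662597656), (78.61537170410156, 15.110722541809082), 23.584054946899414)
stem [290.  78.] ((532.7744140625, 214.9268341064453), (31.631662368774414, 32.078617095947266), 6.450201988220215)
foot [295.  87.] ((532.6609497070312, 215.35653686523438), (59.40047073364258, 60.39350891113281), 6.279403209686279)
```

View pics/w2.png

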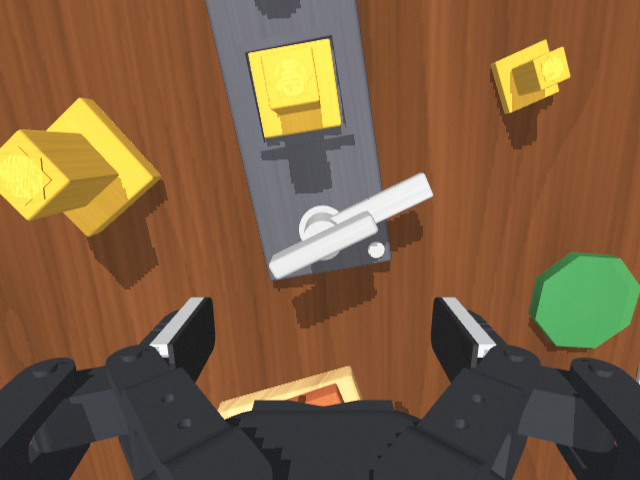

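The dog now points clear of the stamp: the bar at (323,247) has turned 74 degrees. The stamp at (293,87) measures foot 59x60 and stem 32, which is right. Its position is (0.5325, 0.215). Next, going over it.

{"name": "drive_tool", "arguments": {
  "commands": [
    [[10.6,-1.8,0],-9.3,1],
    [[10.6,-1.8,0],-9.3,1],
    [[10.6,-1.8,0],-9.3,1],
    [[10.6,-1.8,2],-9.3,1],
    [[10.6,-1.8,2],-9.3,0.6]
  ]
}}

```text
time_s: 5.45
tool_pos: [0.5327, 0.2171, 0.224]
tcp_rot: [-179.9, 0.0, 96.2]
contact_force: [-1.3, -1.2, -1.2]
width: 0.884
```

```bash
python3 - <<'E'
from h import *
im,d,p=snap('wrist','w3')
go(.5325,.215,.111,97)
w=cloud(d,p); S=cv2.split(cv2.cvtColor(im,cv2.COLOR_RGB2HSV))[1]; X,Y,Z=w[...,0],w[...,1],w[...,2]
near=np.hypot(X-.53,Y-.215)<.07
for n,m,z in(('stem',near&(Z>.069)&(Z<.082)&(S>100),.075),('foot',near&(Z>.02)&(S>100),.029)):
  for c in cv2.findContours(m.astype(np.uint8),cv2.RETR_EXTERNAL,cv2.CHAIN_APPROX_NONE)[0]:
    if cv2.contourArea(c)>60: print(n,c[:,0].mean(0).round(),cv2.minAreaRect((ray(p,c[:,0],z)[:,:2]*1000).astype(np.float32)))
E
```

```text
t 5.5 pos [0.5333 0.2154 0.2251] rot [-1.7988e+02  7.0000e-02  9.6070e+01] q7 -6.9 w 0.812 F [ 1.1 -0.9  0. ]
shift [-0.02 -0.06 11.41] turn -0.93
stem [321. 254.] ((532.4842529296875, 217.058349609375), (31.61909294128418, 32.123069763183594), 6.236649513244629)
foot [321. 236.] ((532.6273193359375, 215.10789489746094), (59.400177001953125, 62.919700622558594), 6.327723979949951)
```

{"name": "drive_tool", "arguments": {
  "commands": [
    [[0,0,3.5],-0.3,0.6],
    [[0,0,7],-0.3,0.6],
    [[0,0,9.5],-0.3,0.5],
    [[0,0,11.4],-0.3,0.4],
    [[0,0,11.4],-0.3,0.2]
  ]
}}

```text
time_s: 5.92
tool_pos: [0.5331, 0.2136, 0.1097]
tcp_rot: [-179.8, 0.1, 96.3]
contact_force: [-1.0, -0.3, -0.4]
width: 0.604
```

{"name": "drive_tool", "arguments": {
  "commands": [
    [[0,0,0],0,-0.2],
    [[0,0,0],0,-0.5],
    [[0,0,0],0,-1],
    [[0,0,0],0,-1],
    [[0,0,0],0,-1]
  ],
  "force": 60
}}

```text
time_s: 6.33
tool_pos: [0.5343, 0.2147, 0.1135]
tcp_rot: [180.0, -0.0, 96.4]
contact_force: [-4.8, -4.8, 2.0]
width: 0.367
```

{"name": "drive_tool", "arguments": {
  "commands": [
    [[0,0,-0.5],0,-1],
    [[0,0,-1.5],0,-1],
    [[0,0,-3],0,-1],
    [[0,0,-5],0,-1],
    [[0,0,-7],0,-1]
  ]
}}

```text
time_s: 6.75
tool_pos: [0.5342, 0.2153, 0.1839]
tcp_rot: [180.0, -0.0, 96.4]
contact_force: [0.7, 0.8, -6.6]
width: 0.371
```

```bash
python3 -c "
from h import *
go(.5427,-.2165,.2,97.)"
```

```text
t 6.75 pos [0.5342 0.2153 0.1839] rot [ 1.7997e+02 -1.0000e-02  9.6420e+01] q7 -4.2 w 0.371 F [ 0.7  0.8 -6.6]
shift [-43.    -3.98  -1.62] turn -0.58
```

Holding it: 31 mm opening and 6.6 N of weight. Raise it and carry it across.

{"name": "drive_tool", "arguments": {
  "commands": [
    [[0,0,-4],0,-1],
    [[-4,0,-5],0,-1],
    [[-8,-0.7,-5],0,-1],
    [[-12,-1,-5],-3,-1],
    [[-16,-1.4,-5],-6,-1]
  ]
}}

```text
time_s: 7.17
tool_pos: [0.5381, 0.0534, 0.2337]
tcp_rot: [179.9, -0.0, 102.6]
contact_force: [1.4, -0.2, -7.3]
width: 0.367
```

```bash
python3 -c "
from h import *
go(.545,-.216,.22,105.)"
```

```text
t 7.17 pos [0.5381 0.0534 0.2337] rot [ 1.7987e+02 -4.0000e-02  1.0260e+02] q7 14.4 w 0.367 F [ 1.4 -0.2 -7.3]
shift [-26.44  -5.2    1.34] turn -2.4
```

{"name": "drive_tool", "arguments": {
  "commands": [
    [[-4,-0.8,0],0,-1],
    [[-8,-1.6,0],0,-1],
    [[-12,-2.4,0],-2.4,-1],
    [[-16,-3.2,0],-2.4,-1],
    [[-19,-3.8,0],-2.4,-1]
  ]
}}

```text
time_s: 7.58
tool_pos: [0.5415, -0.1427, 0.2337]
tcp_rot: [179.9, 0.1, 104.7]
contact_force: [0.9, 0.2, -7.7]
width: 0.368
```

{"name": "drive_tool", "arguments": {
  "commands": [
    [[-4,-0.6,0],0,-1],
    [[-6.5,-0.9,0],0,-1],
    [[-7.5,-1.2,0],0,-1],
    [[-7.5,-1.2,0],0,-1]
  ]
}}

```text
time_s: 7.92
tool_pos: [0.549, -0.218, 0.2334]
tcp_rot: [180.0, 0.1, 104.6]
contact_force: [-0.0, 0.3, -6.6]
width: 0.366
```

```bash
python3 - <<'E'
from h import *
im,d,p=snap('wrist','w4'); snap('scene','s4')
go(.545,-.216,.125,105.)
w=cloud(d,p); H,S,V=cv2.split(cv2.cvtColor(im,cv2.COLOR_RGB2HSV)); X,Y,Z=w[...,0],w[...,1],w[...,2]
for n,m,z in(('blank',(Z>.028)&(Z<.045)&(H<14)&(S>120)&(Y<0)&(X>.4),.036),):
  for c in cv2.findContours(m.astype(np.uint8),cv2.RETR_EXTERNAL,cv2.CHAIN_APPROX_NONE)[0]:
    if cv2.contourArea(c)>200: print(n,c[:,0].mean(0).round(),cv2.minAreaRect((ray(p,c[:,0],z)[:,:2]*1000).astype(np.float32)))
cv2.imwrite('pics/v4.png',cv2.resize(np.hstack([im,load('s4')[0]])[:,:,::-1],(800,300)))
E
```

```text
t 8.02 pos [ 0.5495 -0.2144  0.2327] rot [ 1.7997e+02 -1.0000e-02  1.0479e+02] q7 47.1 w 0.363 F [-0.7  0.3 -7. ]
shift [-0.04 -0.48 10.77] turn -0.21
blank [315. 392.] ((579.6827392578125, -354.72686767578125), (81.57054138183594, 23.216564178466797), 11.526819229125977)
blank [329.  61.] ((525.3438720703125, -102.22943115234375), (88.8825454711914, 81.01551818847656), 17.99876594543457)
```

View pics/v4.png

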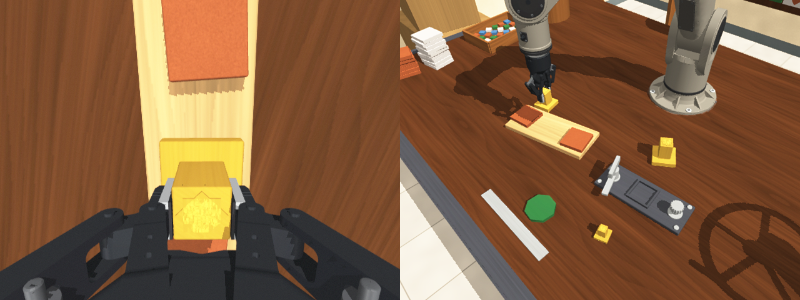

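The left view shows the stamp gripped upright over the board's middle with a blank ahead at (207,40). The right view shows the empty fence and the blanks in place. Lowering: contact is expected at TCP z = 0.1185.

{"name": "drive_tool", "arguments": {
  "commands": [
    [[0,-0.4,3],0,-1],
    [[0,-0.4,6],0,-1],
    [[0,-0.4,8.5],0,-1],
    [[0,-0.4,10],0,-1],
    [[0,-0.4,10.5],0,-1]
  ]
}}

```text
time_s: 8.43
tool_pos: [0.5451, -0.2133, 0.125]
tcp_rot: [-179.9, -0.1, 105.0]
contact_force: [-0.9, -0.1, -6.9]
width: 0.362
```

{"name": "drive_tool", "arguments": {
  "commands": [
    [[0,0,0.2],0,-1],
    [[0,0,0.4],0,-1],
    [[0,0,0.6],0,-1],
    [[0,0,0.8],0,-1],
    [[0,0,0.8],0,-1]
  ]
}}

```text
time_s: 8.85
tool_pos: [0.546, -0.2154, 0.1193]
tcp_rot: [180.0, 0.0, 104.9]
contact_force: [0.7, -1.1, -6.8]
width: 0.367
```

{"name": "drive_tool", "arguments": {
  "commands": [
    [[0,0,0.1],0,-1],
    [[0,0,0.2],0,-1],
    [[0,0,0.2],0,-1]
  ]
}}

```text
time_s: 9.1
tool_pos: [0.546, -0.2155, 0.1184]
tcp_rot: [179.9, -0.0, 104.8]
contact_force: [-8.3, 7.0, 22.0]
width: 0.37
```

It is down on the board. Release and rise.

{"name": "drive_tool", "arguments": {
  "commands": [
    [[0,0,-0.1],0,-0.1],
    [[0,0,-0.1],0,0.1],
    [[0,0,-0.1],0,0.4],
    [[0,0,-0.1],0,0.6],
    [[0,0,-0.1],0,0.6]
  ]
}}

```text
time_s: 9.52
tool_pos: [0.5459, -0.2156, 0.118]
tcp_rot: [180.0, 0.0, 104.8]
contact_force: [-0.2, -0.3, -0.0]
width: 0.8
```

{"name": "drive_tool", "arguments": {
  "commands": [
    [[0,0,-1],0,0.6],
    [[0,0,-3],0,0.6],
    [[0,0,-6],0,0.6],
    [[0,0,-10],0,0.6],
    [[0,0,-14],0,0.6]
  ]
}}

```text
time_s: 9.93
tool_pos: [0.545, -0.2157, 0.2596]
tcp_rot: [-179.9, -0.0, 104.8]
contact_force: [0.8, -0.1, 0.8]
width: 0.804
```

{"name": "drive_tool", "arguments": {
  "commands": [
    [[0,0,-3],0,0.6],
    [[0,0,-3],0,0.6],
    [[0,0,-3],0,0.6]
  ]
}}

```text
time_s: 10.18
tool_pos: [0.5462, -0.2158, 0.2902]
tcp_rot: [179.8, 0.1, 104.8]
contact_force: [0.3, 0.4, -0.4]
width: 0.802
```

```bash
python3 - <<'E'
from h import *
im,d,p=snap('wrist','w5'); snap('scene','s5'); go(.545,-.216,.25,105)
w=cloud(d,p); H,S,V=cv2.split(cv2.cvtColor(im,cv2.COLOR_RGB2HSV)); X,Y,Z=w[...,0],w[...,1],w[...,2]
print(np.nanmax(Z[(abs(X-.545)<.02)&(abs(Y+.216)<.02)]))
near=(np.hypot(X-.545,Y+.216)<.07)
for n,m,z in(('stem',near&(Z>.072)&(Z<.09),.08),('foot',near&(Z>.027),.034),('blank',(Z>.028)&(Z<.045)&(H<14)&(S>120)&(Y<0)&(X>.4),.036),('board',(Z>.012)&(Z<.1)&(Y<0.02)&(X>.4),.02)):
  for c in cv2.findContours(m.astype(np.uint8),cv2.RETR_EXTERNAL,cv2.CHAIN_APPROX_NONE)[0]:
    if cv2.contourArea(c)>200: print(n,c[:,0].mean(0).round(),cv2.minAreaRect((ray(p,c[:,0],z)[:,:2]*1000).astype(np.float32)))
cv2.imwrite('pics/v5.png',cv2.resize(np.hstack([im,load('s5')[0]])[:,:,::-1],(800,300)))
E
```

```text
t 10.28 pos [ 0.5454 -0.2152  0.2877] rot [-1.7998e+02 -3.0000e-02  1.0485e+02] q7 44.7 w 0.801 F [ 1.   0.4 -0.2]
shift [-0.06 -0.06  3.77] turn -0.15
0.31885154207658795
stem [321. 228.] ((546.3106689453125, -212.82113647460938), (31.625669479370117, 31.50754165649414), 14.812444686889648)
foot [324. 413.] ((593.3908081054688, -393.9543151855469), (720.8004760742188, 227.00772094726562), 14.668496131896973)
foot [321. 216.] ((546.3087158203125, -212.92066955566406), (59.54302215576172, 59.246822357177734), 14.822484016418457)
blank [315. 335.] ((571.5792236328125, -331.5850524902344), (89.08512115478516, 92.15950775146484), 9.852250099182129)
blank [331.  74.] ((524.06298828125, -98.13128662109375), (88.91926574707031, 88.92364501953125), 18.265451431274414)
board [319. 190.] ((545.68798828125, -220.62631225585938), (138.4254150390625, 349.68896484375), 15.239099502563477)
```

View pics/v5.png

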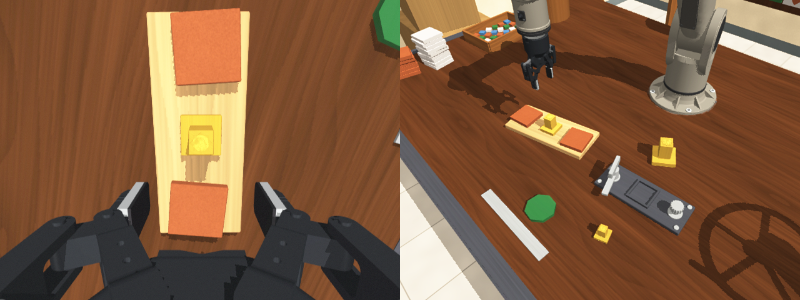

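The stamp stands upright in the board's middle at (200,135), a few mm off centre. The blanks are unmoved, the nut is open and the gripper is clear.

```bash
python3 -c "
from station import manip
print(manip.hand_in())"
```

```text
the job is handed in; nothing more can be done
None
```

The job is handed in at about 10.3 s of the 54 s allowed; no verdict was reported. I gripped the T-bar and turned the nut clockwise 74° (the wrist view confirmed it). Then I lifted the middle-sized stamp out of its fence, set it down gently on the board, let go and rose clear.

**Stamp:** it stands upright at about (0.546, -0.213) m. That is within about 8 mm of the board's middle, which I put at (0.545, -0.217) m from several estimates. The top and wrist views differed by up to 3 mm, well inside the 35 mm tolerance.

**Blanks:** they still lie about where they were, 3–7 mm from the first reading, mostly from that difference between the views and a partly hidden outline.

**Round knob and gripper:** the arm never went to the knob, but I did not measure its angle afterwards. The gripper hangs about 135 mm above the stamp, touching nothing, with wrist force around 1 N.

**Failed check:** one height reading of the stamp top was useless because it picked up the gripper instead. The stem and foot sizes measured at the expected heights (31.6 mm and 59.4 mm) show the stamp upright.

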